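Open the medicine box with the child-proof catch

ROBOT

A 6-joint arm with a two-finger parallel gripper is mounted at the origin on the work surface. World frame = base frame: x ahead of the robot, y to its left, z up, the work surface at z = 0. Lengths are in m, angles in rad, forces in N, time in s.
With the tool pointing down it reaches from about 0.425 to 0.95 m from the base axis. Payload 3.5 kg.
Tool frame: the origin (TCP) lies on the mounting face of the last link; the fingertips stand 173 mm ahead of it and the grasp point (between the pads) lies 155 mm ahead of it; z points along the fingers, x is the direction in which the jaws open and shut, and the axes are right-handed (so a half turn about z gives the same grasp; the last joint's range is limited). The gripper opens to 85 mm and grips with 20 to 120 N. Pads are 22 mm wide; open, the fingers measure 114 mm over their backs; the gripper's body (76 mm by 85 mm) begins 54 mm behind the grasp point. The pads swing forward as they close: fully open they stand 13 mm farther back than shut.
Start: joints at [-1.299, 0.286, 1.577, -0, 1.279, -0.15], TCP at [0.276, -0.616, 0.405] pointing down, gripper open.
Joint ranges: [-2.77, 2.77], [-0.9, 2.22], [0.21, 2.48], [-1.53, 4.67], [0.24, 2.81], [-2.84, 2.84]. Speed limits (rad/s): [2.79, 2.79, 3.14, 3.14, 3.14, 3.14].

INTERFACE

Orientations are given as a unit quaternion [x, y, z, w].
In Python, from plant import get_state, read_camera, sign_off gives the robot as it stands.
- The arm moves only by the shell command python3 -m jog 'ROWS' [FORCE]. ROWS is JSON, a list of rows, each an object of numbers: "grip": the closure, from 0 (fully open) to 1 (shut); "x", "y", "z": the shift along the tool's x, y, z in mm; "rx", "ry", "rz": the turn, a rotation vector about the tool's x, y, z in degrees. A call has 1 to 8 rows; each row shifts and turns the commanded pose from where the row before left it, along the tool's axes as they then stand; what a row does not reach is not made up. A row lasts 1/12 s, in which the tool goes at most 41.7 mm and 7.16 degrees, less where a joint would pass 70% of its speed; a pose out of reach is approached as far as the arm can. A call with a gripper value outside its range is refused whole. The fingers move at their own pace and stop on an object; FORCE is the grip in N (left out, the last holds). Time passes only in rows, so rows that do not move let the fingers close. It gives the time, the measured TCP pose, the force and the opening at its end, in the units of the state.
- get_state(): the state, without advancing time (a new reading comes with each control period).
- read_camera(name): name is "scene" or "top" or "wrist"; returns a dict with "frame" (384x512x3 uint8, red, green, blue), "intrinsics" (3x3 intrinsics, pixels), "k1" (the pictures are not rectified: a ray, as slopes to the right and down, at radius r is drawn at 1 + k1 r^2 times it, then the intrinsics apply), "R" (3x3) and "t" (3): a world point X has camera coordinates R X + t. Camera axes: x right, y down, z forward; pixel columns grow to the right and rows downward; lengths in m; the calibration is good to about 2 mm. A picture is of the moment at which its call begins. There is no depth.
- sign_off(): hands the job in, once; it reports no verdict.
The state is a dict: "time": time; "qpos": joint angles; "dq": joint speeds; "joint_efforts": joint torques, N m; "eef_pos": TCP position; "tcp_rot": TCP orientation; "contact_force": force on the tool from outside, world axes, zero at the start; "wrist_torque": the same for the moment, N m; "opening": opening from 0.0 (shut) to 1.0 (fully open).
Only numpy, scipy, OpenCV 4.12 (cv2) and the standard library are available. Lean on these libraries where they do the work, as an engineer would, in place of code of your own. Each camera call takes 0.05 s, during which the arm holds its last target.

TASK

Open the medicine box on the chest: with one fingertip hold down the spring bar that stands in front of the sliding lid, and with another finger in the lid's finger hole push the lid out over the bar until it is fully open against its stop. Only press and push, do not pinch the lid, and finish with the hand clear of the box. Leave the other things on the chest where they are.

Things in the scene. Friction and masses are not known exactly. Their poses are not given: they have to be found in the camera images.
- med_box: Heavy pine medicine box, 283 x 164 x 92 mm. Origin: on the table, on its middle line, below the shut lid's front edge. Its x axis is the way the lid slides open, z up. It reaches from x = -235 to +48 mm. From x = 0 to 48 mm it is a low end block 64 mm high, open above; the side walls (92 mm high, lips over the lid's edges) run the whole length, 122 mm free between the lips.
- lid (a joint): Wooden lid, 10 mm thick, underside 72 mm and top 82 mm above the table, captive in grooves. 0 = shut, 0.120 m = fully open on its stop. Slides along the box's x axis and stays where it is left (about 2 N of friction). Shut, its front edge is at box x = 0; open, it stands out 120 mm, beyond the end block.
- hole_front (a point): Finger hole right through the lid, 40 mm long (along the slide), 46 mm wide, on the middle line. This point: middle of the hole's front wall (the wall to push), at the lid's top surface; moves with the lid. The hole reaches 40 mm back (box -x) from here; the lid's front edge is 30 mm ahead (+x). The box below it is empty down to 46 mm above the table.
- catch (a joint): Spring catch, pressed down. 0 = up, 0.0125 m = fully down on its stop, its top then 1.5 mm below the lid's underside. It takes 3 N to start and 8 N to reach the stop. While up it blocks the lid's front edge; once the lid has slid over it the lid keeps it down.
- catch_top (a point): Centre of the top of the spring catch: a dark metal bar with rounded top edges, 28 mm long (along the slide, 2.5 to 30.5 mm ahead of the shut lid's front edge), 70 mm wide, standing out of the end block on the middle line. Released, its top is 83 mm above the table, 1 mm above the lid's top. Moves with the catch.
- pill_bottle: Bystander: small amber bottle with a white cap, 40 mm across, 72 mm high, standing beside the box. Origin at the centre of its underside.
- glasses_case: Bystander: dark brown spectacles case 160 x 58 x 36 mm, lying beside the box. Origin at the centre of its underside, x along its length.
- remote: Bystander: black remote control 165 x 42 x 17 mm, lying in front of the box's open end, lower than the lid, which passes over it. Origin at the centre of its underside, x along its length.
- phone: Bystander: black phone 150 x 72 x 8.5 mm, lying to the left. Origin at the centre of its underside.
- book_low: Bystander: hardback book 150 x 225 x 32 mm, lying flat at the far left. Origin at the centre of its underside.
- book_high: Bystander: hardback book 135 x 205 x 26 mm, lying on the other book. Origin at the centre of its underside.
- mug: Bystander: white mug, 82 mm across, 95 mm high, at the far right. Origin at the centre of its underside.
- clock: Bystander: wooden block alarm clock 55 x 120 x 62 mm, at the near right. Origin at the centre of its underside.

How it is judged:
By the outcome, as a careful person would: the job done as asked, in the order asked, and still so for the second after the job is handed in, with the robot touching nothing.
It also fails if it takes over 38 s, if anything falls off the work surface, if the arm or the gripper's body presses on something with over 40 N, if the wrist force passes 120 N, or if a joint passes its speed limit or range.

## Working session

There is one attempt and no reset: what is moved stays moved. The work goes in short steps, Python scripts to look and compute and a shell command to move; the robot and the scene stay as the last step left them, time stands still between calls to the robot, and variables do not carry over. Pictures are saved under pics/ and viewed, and the job is handed in when it is done.

```bash
ls; mkdir -p pics; cat > h.py <<'E'
import numpy as np,cv2
from plant import get_state, read_camera
def save(name,fn):
    c=read_camera(name); f=c["frame"]; cv2.imwrite(fn,f[:,:,::-1]); 
    np.savez(fn.replace('.png','.npz'),**{k:np.array(v) for k,v in c.items()}); return c
def proj(c,X):
    p=np.asarray(c["R"])@np.asarray(X)+np.asarray(c["t"]).ravel(); s=p[:2]/p[2]; s=s*(1+float(c["k1"])*(s@s)); K=np.asarray(c["intrinsics"]); return K[:2,:2]@s+K[:2,2]
def unproj(c,uv,z):
    K=np.asarray(c["intrinsics"]);d=np.linalg.inv(K[:2,:2])@(np.array(uv,float)-K[:2,2]); s=d.copy()
    for _ in range(30): s=d/(1+float(c["k1"])*(s@s))
    R=np.asarray(c["R"]);t=np.asarray(c["t"]).ravel(); r=R.T@np.array([*s,1]); o=-R.T@t
    return o+r*(z-o[2])/r[2]
E
python3 - <<'E'
from h import *
for n in ["scene","top","wrist"]:
    c=save(n,f"pics/{n}0.png"); print(n,c["intrinsics"],c["k1"],-np.array(c["R"]).T@np.array(c["t"]).ravel())
    cv2.imwrite(f"pics/{n}0b.png",cv2.resize(c["frame"][:,:,::-1],(800,600)))
print(get_state())
E
```

```text
pics
scene [[451.57282096   0.         254.15782154]
 [  0.         451.57282096 187.95764629]
 [  0.           0.           1.        ]] -0.18203384189970376 [0.97763077 0.53345877 1.14892149]
top [[390.00833329   0.         255.65380633]
 [  0.         390.00833329 190.31380077]
 [  0.           0.           1.        ]] -0.013911680149307137 [ 0.44497698 -0.01103234  1.36918576]
wrist [[302.0554686    0.         259.24191681]
 [  0.         302.0554686  191.63137022]
 [  0.           0.           1.        ]] -0.03848266655443428 [ 0.34613002 -0.58450605  0.37240942]
{'time': 0.15, 'qpos': array([-1.29899100e+00,  2.87013808e-01,  1.57782501e+00, -1.69929273e-06,
        1.27859460e+00, -1.49978875e-01]), 'dq': array([-4.48016235e-04, -1.46067928e-03, -2.81871705e-03, -8.69305651e-04,
       -1.29866099e-03, -5.20581416e-05]), 'joint_efforts': array([-2.55843048e-05, -4.06605041e+01, -2.93138874e+01, -1.71989136e-04,
        3.97959753e-03,  1.45399746e-06]), 'eef_pos': array([ 0.27632664, -0.61564284,  0.40363871]), 'tcp_rot': array([ 8.39460598e-01, -5.43419781e-01, -6.89756617e-04, -6.09372016e-04]), 'contact_force': array([ 0.73221885, -0.34141052, -0.49580657]), 'wrist_torque': array([-0.04026469,  0.03617753, -0.02059929]), 'opening': 0.997739490059427}
```

View pics/scene0b.png

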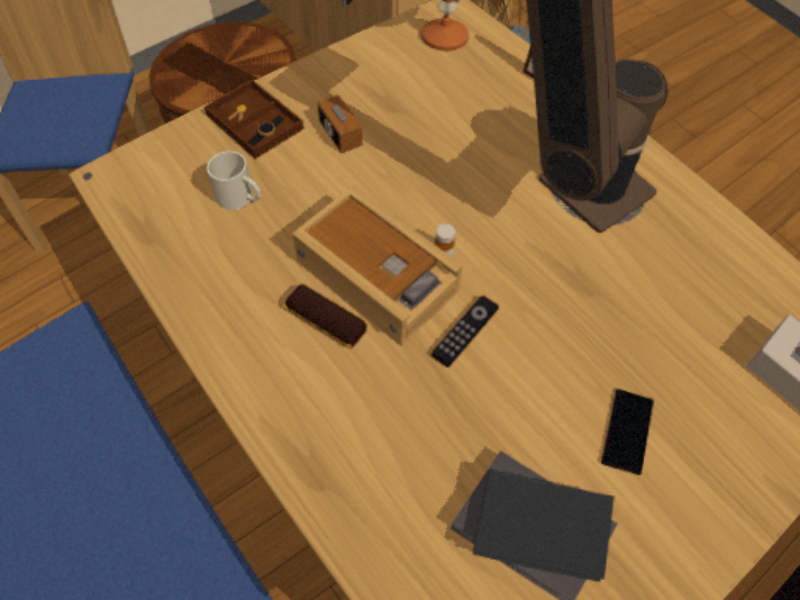

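View pics/top0b.png

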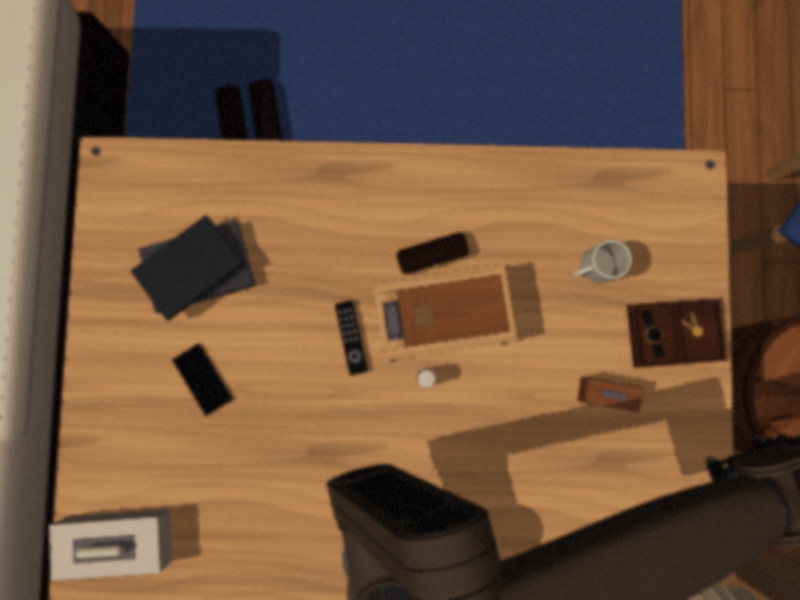

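View pics/wrist0b.png

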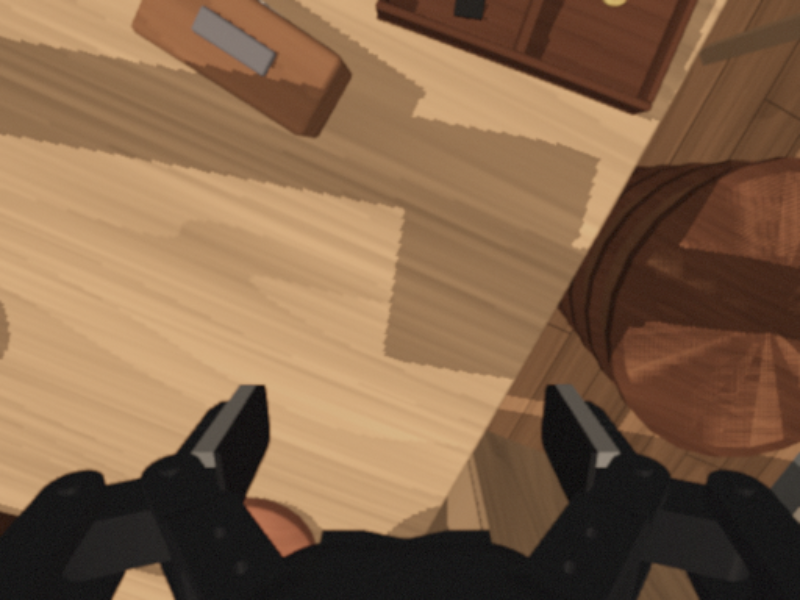

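The overview shows the box centred near (450,310) in the top view, with the bar at its left end, so the slide runs towards world +y. The remote lies just beyond that end. I'll enlarge both views.

```bash
python3 - <<'E'
from h import *
f=cv2.imread('pics/scene0.png'); cv2.imwrite('pics/sc_c.png',cv2.resize(f[120:220,180:300],None,fx=6,fy=6,interpolation=cv2.INTER_CUBIC))
f=cv2.imread('pics/top0.png'); cv2.imwrite('pics/tp_c.png',cv2.resize(f[160:240,230:340],None,fx=7,fy=7,interpolation=cv2.INTER_CUBIC))
E
```

```text
(no output)
```

View pics/sc_c.png

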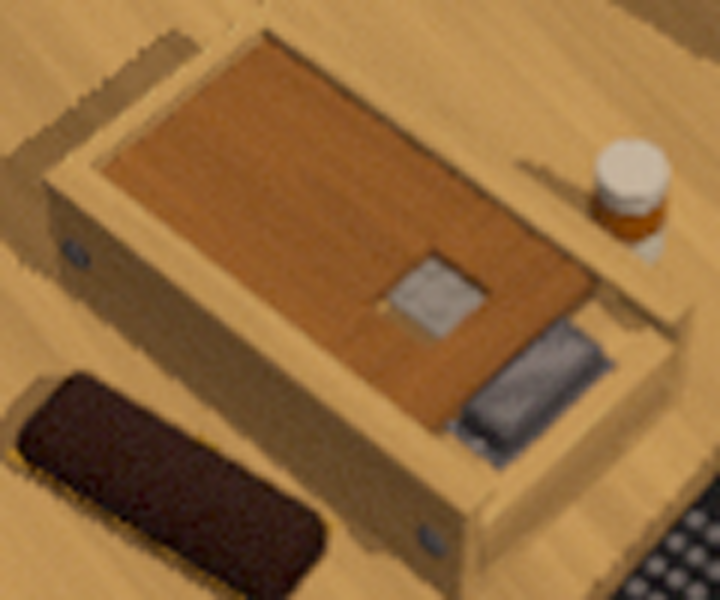

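View pics/tp_c.png

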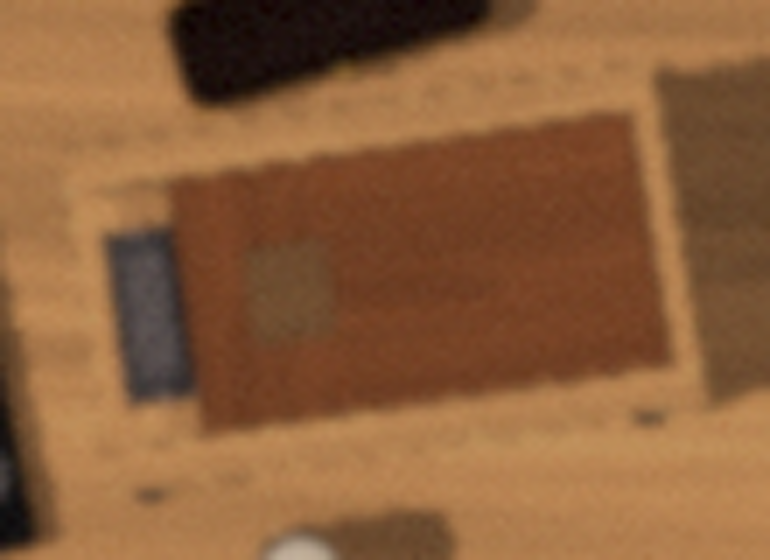

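```bash
cat > fit.py <<'E'
from h import *
from scipy.optimize import least_squares
T=dict(np.load('pics/top0.npz'));S=dict(np.load('pics/scene0.npz'))
mm=lambda *a:np.array(a)/1000
P=[]
for uv,X in [((172,182),(0,-61,90)),((203,432),(0,61,86)),((243,243),(-30,-23,82)),((258,348),(-30,23,82)),((327,237),(-70,-23,82)),((337,338),(-70,23,82)),
  ((107,235),(30.5,-35,82)),((168,228),(2.5,-35,82)),((195,397),(2.5,35,82)),((130,403),(30.5,35,82)),]:
    P.append((T,np.array(uv)/7+[230,160]-0.43,mm(*X)))
for uv,X in [((592,280),(0,61,82)),((437,250),(-70,23,82)),((490,293),(-30,23,82)),((437,340),(-30,-23,82)),((383,303),(-70,-23,82)),((690,308),(48,82,92)),((50,180),(-235,-82,92)),((475,505),(48,-82,92)),((265,5),(-235,82,92))]:
    P.append((S,np.array(uv)/6+[180,120]-0.42,mm(*X)))
def w(p,X): c,s=np.cos(p[2]),np.sin(p[2]); return np.array([p[0]+c*X[0]-s*X[1],p[1]+s*X[0]+c*X[1],X[2]])
def res(p,idx=None): return np.array([proj(c,w(p,X))-uv for c,uv,X in P]).ravel()
if __name__=='__main__':
    for sel in (slice(0,10),slice(10,None),slice(0,None)):
        r=least_squares(lambda p:res(p).reshape(-1,2)[sel].ravel(),[0.6,0.05,1.7],loss='soft_l1'); print(r.x,np.degrees(r.x[2])); 
    print(res(r.x).reshape(-1,2).round(1))
E
python3 fit.py
```

```text
[ 0.51354841 -0.00559468  1.72976296] 99.10811729771035
[ 0.5103333  -0.0055718   1.76361333] 101.04760027844829
[ 0.51183334 -0.00548021  1.75538628] 100.57622537158164
[[-1.1  0. ]
 [ 0.5  1. ]
 [-0.4  1.4]
 [-0.3  0.1]
 [-0.5  0.3]
 [ 0.4 -0.4]
 [ 0.4  1.9]
 [ 0.1  1.5]
 [-0.4 -1.7]
 [ 0.5 -1.2]
 [ 0.2  0.1]
 [-0.7 -0.3]
 [ 0.8  0.1]
 [-1.1  2. ]
 [-2.4  0.4]
 [ 1.6 -1.7]
 [-1.5  0. ]
 [-0.7  2. ]
 [ 1.4 -1.9]]
```

```bash
R='{"x":-28,"y":-29}'; true; python3 -m jog '[{"x":-28,"y":-29},{"x":-28,"y":-29},{"x":-28,"y":-29},{"x":-28,"y":-29},{"x":-28,"y":-29},{"x":-28,"y":-29},{"x":-28,"y":-29},{"x":-28,"y":-29}]' && python3 -m jog '[{"x":-28,"y":-29},{"x":-28,"y":-29},{"x":-28,"y":-29},{"x":-28,"y":-29},{"x":-28,"y":-29},{"x":-28,"y":-29},{"rz":7,"grip":0.45},{"rz":7,"grip":0.45}]'
cat > go.py <<'E'
import sys
from h import *
from scipy.spatial.transform import Rotation as Ro
def go(P,yawdeg):
    s=get_state();R=Ro.from_quat(s["tcp_rot"]).as_matrix()
    G=Ro.from_euler('z',yawdeg,degrees=True).as_matrix()@np.diag([1,-1,-1.])
    print('t',round(s['time'],2),'pos',s['eef_pos'].round(4),'open',round(s['opening'],3),'F',s['contact_force'].round(2),'yaw',np.degrees(np.arctan2(R[1,0],R[0,0])).round(2))
    print('shift mm (tool)',(R.T@(np.array(P)-s['eef_pos'])*1000).round(1),'rotvec deg',np.degrees(Ro.from_matrix(R.T@G).as_rotvec()).round(2))
E
python3 - <<'E'
from go import *
go([0.515,-0.018,0.40],-80)
c=save("wrist","pics/w1.png");cv2.imwrite("pics/w1b.png",cv2.resize(c["frame"][:,:,::-1],(800,600)))
E
```

```text
t 0.15 pos [ 0.2763 -0.6156  0.4036] open 0.998 F [ 0.73 -0.34 -0.5 ] yaw -65.83
shift mm (tool) [-447.5 -462.4    4.6] rotvec deg [-0.    0.11 14.17]$[0]: bad value
```

```bash
python3 -m jog '[{"x":-28,"y":-29,"z":0,"rx":0,"ry":0,"rz":0,"grip":0}]'; python3 -m jog --help | head
```

```text
time: 0.28
eef_pos: [0.289, -0.5819, 0.4034]
tcp_rot: [0.838, -0.545, -0.0, 0.001]
contact_force: [0.5, 0.4, 0.7]
opening: 1.003invalid input: not JSON, or not a number
```

```bash
python3 -m jog '[{"x":-28,"y":-29,"grip":0},{"x":-28,"y":-29,"grip":0},{"x":-28,"y":-29,"grip":0},{"x":-28,"y":-29,"grip":0},{"x":-28,"y":-29,"grip":0},{"x":-28,"y":-29,"grip":0},{"x":-28,"y":-29,"grip":0},{"x":-28,"y":-29,"grip":0}]' && python3 -m jog '[{"x":-28,"y":-29,"grip":0},{"x":-28,"y":-29,"grip":0},{"x":-28,"y":-29,"grip":0},{"x":-28,"y":-29,"grip":0},{"x":-28,"y":-29,"grip":0},{"x":-28,"y":-29,"grip":0},{"rz":7,"grip":0.45},{"rz":7,"grip":0.45}]'
python3 - <<'E'
from go import *
go([0.515,-0.018,0.40],-80)
c=save("wrist","pics/w1.png");cv2.imwrite("pics/w1b.png",cv2.resize(c["frame"][:,:,::-1],(800,600)))
E
```

```text
t 0.28 pos [ 0.289  -0.5819  0.4034] open 1.003 F [0.45 0.42 0.7 ] yaw -66.11
shift mm (tool) [-424. -435.    2.] rotvec deg [ 0.11 -0.08 13.89]$[0]: bad value
```

```bash
python3 -m jog '[{"grip":0,"x":-28,"y":-29,"z":0,"rx":0,"ry":0,"rz":0},{"grip":0,"x":-28,"y":-29,"z":0,"rx":0,"ry":0,"rz":0},{"grip":0,"x":-28,"y":-29,"z":0,"rx":0,"ry":0,"rz":0},{"grip":0,"x":-28,"y":-29,"z":0,"rx":0,"ry":0,"rz":0},{"grip":0,"x":-28,"y":-29,"z":0,"rx":0,"ry":0,"rz":0},{"grip":0,"x":-28,"y":-29,"z":0,"rx":0,"ry":0,"rz":0},{"grip":0,"x":-28,"y":-29,"z":0,"rx":0,"ry":0,"rz":0},{"grip":0,"x":-28,"y":-29,"z":0,"rx":0,"ry":0,"rz":0}]' && python3 -m jog '[{"grip":0,"x":-28,"y":-29,"z":0,"rx":0,"ry":0,"rz":0},{"grip":0,"x":-28,"y":-29,"z":0,"rx":0,"ry":0,"rz":0},{"grip":0,"x":-28,"y":-29,"z":0,"rx":0,"ry":0,"rz":0},{"grip":0,"x":-28,"y":-29,"z":0,"rx":0,"ry":0,"rz":0},{"grip":0,"x":-28,"y":-29,"z":0,"rx":0,"ry":0,"rz":0},{"grip":0,"x":-28,"y":-29,"z":0,"rx":0,"ry":0,"rz":0},{"grip":0.45,"x":0,"y":0,"z":0,"rx":0,"ry":0,"rz":7},{"grip":0.45,"x":0,"y":0,"z":0,"rx":0,"ry":0,"rz":7}]'
python3 - <<'E'
from go import *
go([0.515,-0.018,0.40],-80)
c=save("wrist","pics/w1.png");cv2.imwrite("pics/w1b.png",cv2.resize(c["frame"][:,:,::-1],(800,600)))
E
```

```text
time: 1.0
eef_pos: [0.4115, -0.277, 0.4047]
tcp_rot: [0.839, -0.544, 0.0, -0.0]
contact_force: [1.2, -0.6, 0.1]
opening: 1.002
time: 1.67
eef_pos: [0.5016, -0.0518, 0.4046]
tcp_rot: [0.767, -0.642, -0.0, -0.0]
contact_force: [0.4, 0.9, -0.5]
opening: 0.746
t 1.67 pos [ 0.5016 -0.0518  0.4046] open 0.746 F [ 0.41  0.91 -0.47] yaw -79.86
shift mm (tool) [-31.  -19.1   4.6] rotvec deg [0.01 0.02 0.14]
```

View pics/w1b.png

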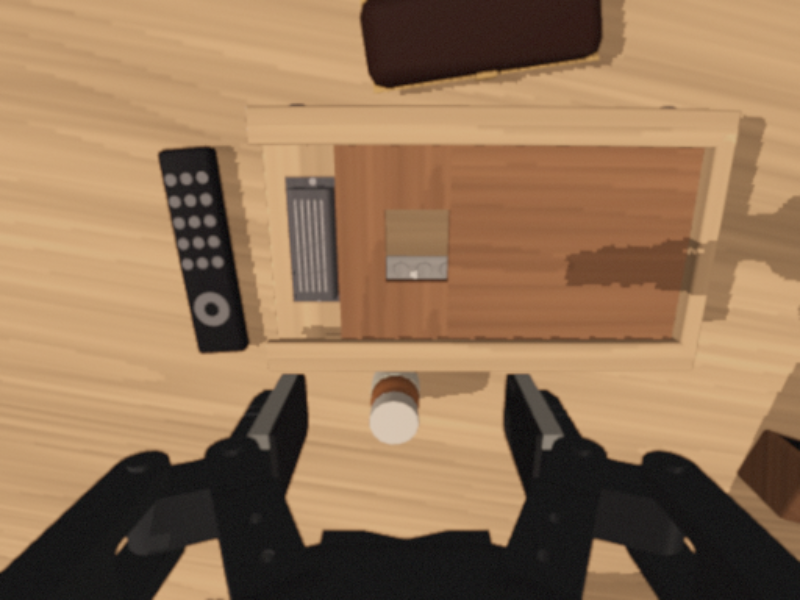

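The wrist view shows the hole at about (386–449, 209–281) and the bar at (286–338, 178–301), with the box nearly square to the tool. I'll fit the pose from this view.

```bash
cat > fitw.py <<'E'
from fit import *
W=dict(np.load('pics/w1.npz'))
Q=[]
for uv,X in [((386,209),(-30,-23,82)),((386,281),(-30,23,82)),((449,209),(-70,-23,82)),((448,281),(-70,23,82)),((333,145),(0,-61,91)),((341,340),(0,61,82)),((337,186),(2.5,-35,82)),((340,300),(2.5,35,82)),((248,106),(48,-82,92)),((740,111),(-235,-82,92)),((697,368),(-235,82,92)),((268,370),(48,82,92))]:
    Q.append((W,np.array(uv)/1.5625-0.2,mm(*X)))
rq=lambda p:np.array([proj(c,w(p,X))-uv for c,uv,X in Q])
if __name__=='__main__':
    r=least_squares(lambda p:rq(p).ravel(),[0.51,-0.005,1.75],loss='soft_l1');print(r.x,np.degrees(r.x[2]));print(rq(r.x).round(1))
    r=least_squares(lambda p:np.r_[rq(p).ravel(),res(p)*0.6],[0.51,-0.005,1.75],loss='soft_l1');print(r.x,np.degrees(r.x[2]));print(rq(r.x).round(1))
E
python3 fitw.py
```

```text
[ 0.51414104 -0.00745354  1.74645334] 100.0644056278419
[[ 0.1  0.1]
 [ 0.5  0.4]
 [ 1.6  0.2]
 [ 0.8  0.5]
 [-0.4 -0.8]
 [ 0.8 -2. ]
 [-3.1  1.9]
 [-2.  -0.3]
 [-1.9 -0.7]
 [ 3.3 -1. ]
 [-1.7  2.5]
 [ 0.6  1.2]]
[ 0.51399103 -0.00726461  1.74704434] 100.0982673649724
[[-0.2  0.2]
 [ 0.3  0.5]
 [ 1.4  0.2]
 [ 0.6  0.6]
 [-0.7 -0.6]
 [ 0.6 -1.9]
 [-3.3  2.1]
 [-2.2 -0.2]
 [-2.2 -0.5]
 [ 3.  -1. ]
 [-1.9  2.5]
 [ 0.4  1.3]]
```

```bash
python3 -m jog '[{"grip":0.5,"x":-15,"y":-10,"z":0,"rx":0,"ry":0,"rz":0},{"grip":0.5,"x":-15,"y":-10,"z":0,"rx":0,"ry":0,"rz":0},{"grip":0.5,"x":0,"y":0,"z":25,"rx":0,"ry":0,"rz":0},{"grip":0.5,"x":0,"y":0,"z":25,"rx":0,"ry":0,"rz":0},{"grip":0.5,"x":0,"y":0,"z":25,"rx":0,"ry":0,"rz":0},{"grip":0.5,"x":0,"y":0,"z":25,"rx":0,"ry":0,"rz":0},{"grip":0.5,"x":0,"y":0,"z":0,"rx":0,"ry":0,"rz":0},{"grip":0.5,"x":0,"y":0,"z":0,"rx":0,"ry":0,"rz":0}]'
python3 - <<'E'
from go import *
go([0.5161,-0.0188,0.29],-80)
c=save("wrist","pics/w2.png");cv2.imwrite("pics/w2b.png",cv2.resize(c["frame"][:,:,::-1],(800,600)))
c=save("scene","pics/s2.png");cv2.imwrite("pics/s2b.png",cv2.resize(c["frame"][100:230,170:310,::-1],None,fx=5,fy=5,interpolation=cv2.INTER_CUBIC)[:600])
E
```

```text
time: 2.38
eef_pos: [0.5151, -0.0216, 0.3035]
tcp_rot: [0.767, -0.641, -0.002, 0.001]
contact_force: [0.6, 0.6, -0.2]
opening: 0.502
t 2.38 pos [ 0.5151 -0.0216  0.3035] open 0.502 F [ 0.57  0.59 -0.16] yaw -79.77
shift mm (tool) [-2.6 -1.5 13.5] rotvec deg [0.2  0.09 0.23]
```

View pics/w2b.png

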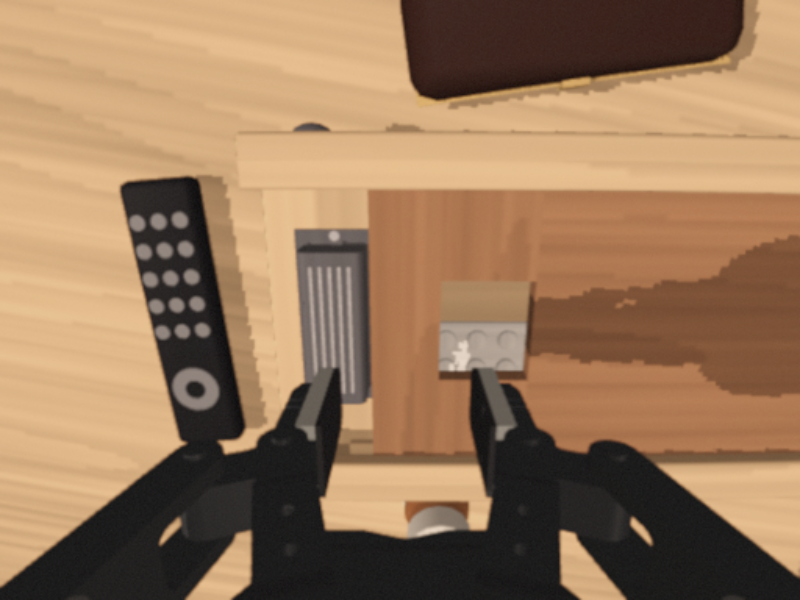

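View pics/s2b.png

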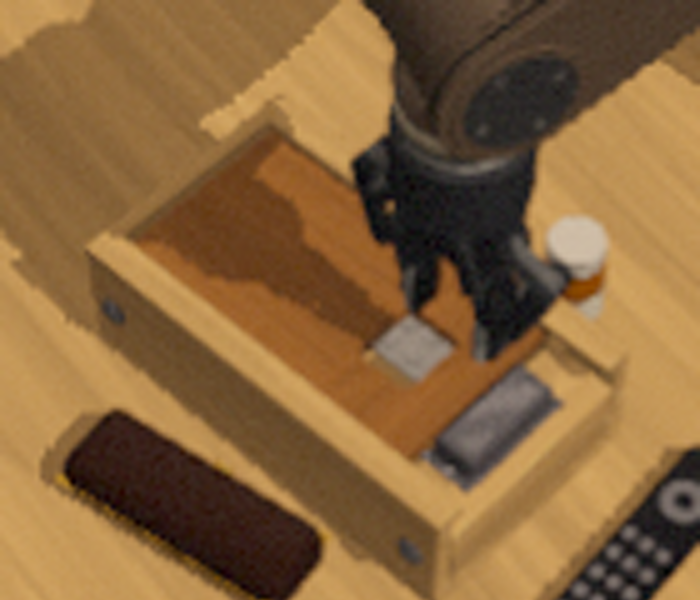

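The fingers straddle the lid's front edge, the left one above the bar and the right one above the hole, and both should move towards image left as they descend. I'll check the finger geometry by projecting it.

```bash
python3 - <<'E'
from go import *
c=dict(np.load('pics/w2.npz'));s=get_state();R=Ro.from_quat(s["tcp_rot"]).as_matrix()
for z in (160,165,170,173):
  print(z,[((proj(c,s['eef_pos']+R@np.array([x,-11,z])/1000)+.2)*1.5625).round(0) for x in (-36,-21.3,21.3,36)])
# projected targets at lower pose: box frame of finger positions
E
```

```text
160 [array([285., 377.]), array([335., 377.]), array([479., 377.]), array([529., 377.])]
165 [array([289., 369.]), array([337., 369.]), array([477., 370.]), array([525., 370.])]
170 [array([293., 362.]), array([339., 362.]), array([474., 363.]), array([521., 363.])]
173 [array([295., 358.]), array([341., 358.]), array([473., 359.]), array([519., 359.])]
```

```bash
python3 -m jog '[{"grip":0.5,"x":-3,"y":-1.5,"z":15,"rx":0,"ry":0,"rz":0},{"grip":0.5,"x":0,"y":0,"z":15,"rx":0,"ry":0,"rz":0},{"grip":0.5,"x":0,"y":0,"z":8,"rx":0,"ry":0,"rz":0},{"grip":0.5,"x":0,"y":0,"z":0,"rx":0,"ry":0,"rz":0},{"grip":0.5,"x":0,"y":0,"z":0,"rx":0,"ry":0,"rz":0}]'
python3 - <<'E'
from go import *
go([0.5161,-0.0188,0.238],-80)
c=save("wrist","pics/w3.png");cv2.imwrite("pics/w3b.png",cv2.resize(c["frame"][:,:,::-1],(800,600)))
E
```

```text
time: 2.9
eef_pos: [0.517, -0.0184, 0.2677]
tcp_rot: [0.767, -0.642, 0.001, -0.0]
contact_force: [0.1, -1.0, 0.8]
opening: 0.498
t 2.9 pos [ 0.517  -0.0184  0.2677] open 0.498 F [ 0.15 -1.01  0.77] yaw -79.82
shift mm (tool) [ 0.2  1.  29.7] rotvec deg [-0.07 -0.03  0.18]
```

View pics/w3b.png

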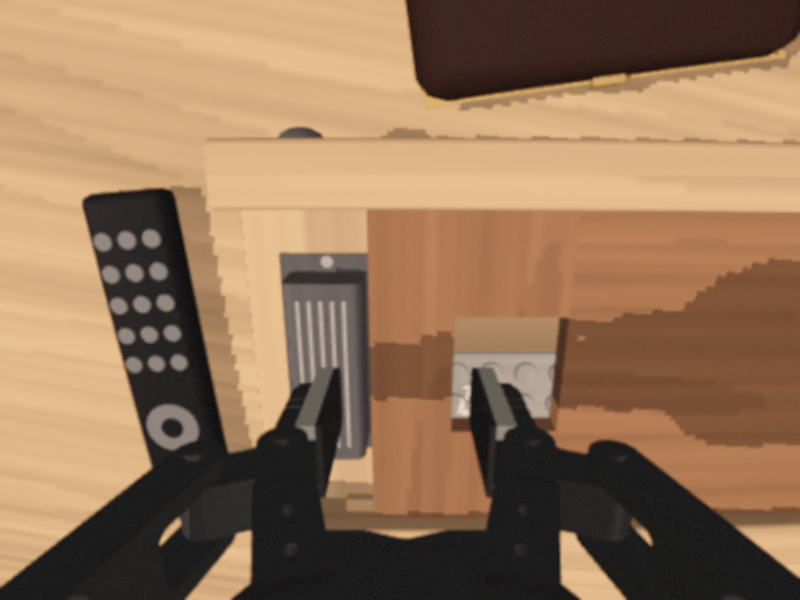

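```bash
python3 -m jog '[{"grip":0.5,"x":0,"y":-3,"z":8,"rx":0,"ry":0,"rz":0},{"grip":0.5,"x":0,"y":0,"z":6,"rx":0,"ry":0,"rz":0},{"grip":0.5,"x":0,"y":0,"z":0,"rx":0,"ry":0,"rz":0},{"grip":0.5,"x":0,"y":0,"z":0,"rx":0,"ry":0,"rz":0}]'; python3 -m jog '[{"grip":0.5,"x":0,"y":0,"z":4,"rx":0,"ry":0,"rz":0},{"grip":0.5,"x":0,"y":0,"z":4,"rx":0,"ry":0,"rz":0},{"grip":0.5,"x":0,"y":0,"z":0,"rx":0,"ry":0,"rz":0},{"grip":0.5,"x":0,"y":0,"z":0,"rx":0,"ry":0,"rz":0}]'
python3 - <<'E'
from go import *
go([0.5161,-0.0188,0.2365],-80)
c=save("wrist","pics/w4.png");cv2.imwrite("pics/w4b.png",cv2.resize(c["frame"][:,:,::-1],(800,600)))
E
```

```text
time: 3.28
eef_pos: [0.5202, -0.0179, 0.2534]
tcp_rot: [0.767, -0.642, 0.001, -0.001]
contact_force: [0.5, 0.3, 3.8]
opening: 0.495
time: 3.62
eef_pos: [0.5202, -0.0179, 0.2455]
tcp_rot: [0.767, -0.642, 0.001, -0.001]
contact_force: [0.7, 0.0, 6.0]
opening: 0.5
t 3.62 pos [ 0.5202 -0.0179  0.2455] open 0.5 F [0.65 0.01 6.04] yaw -79.85
shift mm (tool) [0.2 4.2 9. ] rotvec deg [-0.12 -0.03  0.15]
```

View pics/w4b.png

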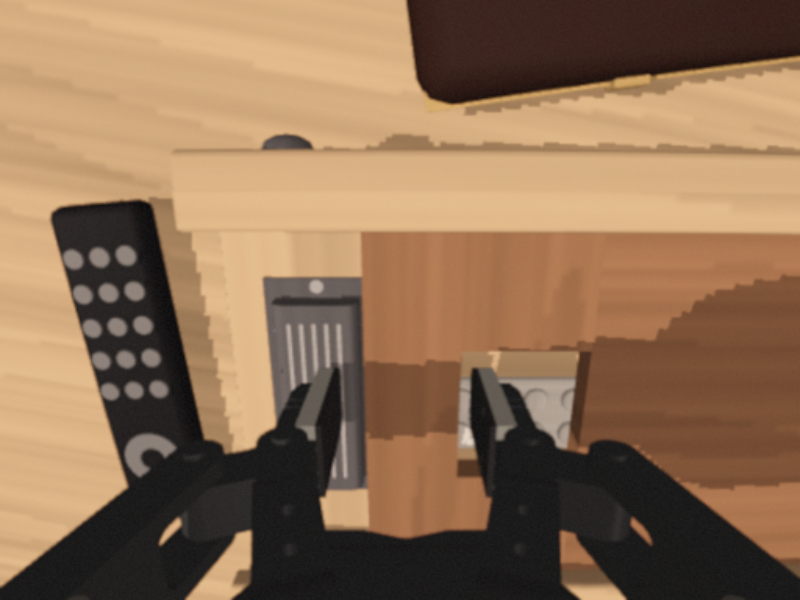

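The bar is partly down (6 N) and the right finger is inside the hole near its front wall (460 px). I'll keep pressing until the force rises sharply at the stop.

```bash
python3 -m jog '[{"grip":0.5,"x":0,"y":0,"z":2.5,"rx":0,"ry":0,"rz":0},{"grip":0.5,"x":0,"y":0,"z":0,"rx":0,"ry":0,"rz":0},{"grip":0.5,"x":0,"y":0,"z":0,"rx":0,"ry":0,"rz":0}]';python3 -m jog '[{"grip":0.5,"x":0,"y":0,"z":1,"rx":0,"ry":0,"rz":0},{"grip":0.5,"x":0,"y":0,"z":0,"rx":0,"ry":0,"rz":0},{"grip":0.5,"x":0,"y":0,"z":0,"rx":0,"ry":0,"rz":0}]'
```

```text
time: 3.92
eef_pos: [0.5202, -0.0179, 0.2433]
tcp_rot: [0.767, -0.642, 0.001, -0.001]
contact_force: [-0.6, 0.7, 7.5]
opening: 0.499
time: 4.17
eef_pos: [0.5202, -0.0178, 0.2424]
tcp_rot: [0.767, -0.642, 0.001, -0.001]
contact_force: [-0.1, 0.5, 8.6]
opening: 0.498
```

```bash
python3 -m jog '[{"grip":0.5,"x":0,"y":0,"z":0.7,"rx":0,"ry":0,"rz":0},{"grip":0.5,"x":0,"y":0,"z":0,"rx":0,"ry":0,"rz":0},{"grip":0.5,"x":0,"y":0,"z":0,"rx":0,"ry":0,"rz":0}]'
```

```text
time: 4.42
eef_pos: [0.5203, -0.0179, 0.242]
tcp_rot: [0.767, -0.642, 0.001, -0.001]
contact_force: [-0.1, 0.1, 8.9]
opening: 0.5
```

```bash
python3 -m jog '[{"grip":0.5,"x":0,"y":0,"z":0.7,"rx":0,"ry":0,"rz":0},{"grip":0.5,"x":0,"y":0,"z":0,"rx":0,"ry":0,"rz":0},{"grip":0.5,"x":0,"y":0,"z":0,"rx":0,"ry":0,"rz":0}]'
```

```text
time: 4.67
eef_pos: [0.5204, -0.0179, 0.2419]
tcp_rot: [0.767, -0.642, 0.001, -0.0]
contact_force: [-2.0, 0.5, 11.0]
opening: 0.503
```

Stop reached: 11 N with no further travel. Now the first part of the push, with the bar held down.

```bash
python3 -m jog '[{"grip":0.5,"x":-3,"y":0,"z":0,"rx":0,"ry":0,"rz":0},{"grip":0.5,"x":-3,"y":0,"z":0,"rx":0,"ry":0,"rz":0},{"grip":0.5,"x":0,"y":0,"z":0,"rx":0,"ry":0,"rz":0}]';python3 -m jog '[{"grip":0.5,"x":-3,"y":0,"z":0,"rx":0,"ry":0,"rz":0},{"grip":0.5,"x":-3,"y":0,"z":0,"rx":0,"ry":0,"rz":0},{"grip":0.5,"x":0,"y":0,"z":0,"rx":0,"ry":0,"rz":0}]'
python3 - <<'E'
from go import *
go([0.5161,-0.0188,0.2365],-80)
c=save("wrist","pics/w5.png");cv2.imwrite("pics/w5b.png",cv2.resize(c["frame"][:,:,::-1],(800,600)))
E
```

```text
time: 4.92
eef_pos: [0.5198, -0.0129, 0.2421]
tcp_rot: [0.768, -0.641, 0.003, 0.0]
contact_force: [0.5, -6.1, 8.8]
opening: 0.502
time: 5.17
eef_pos: [0.5189, -0.0075, 0.2421]
tcp_rot: [0.768, -0.641, 0.004, 0.001]
contact_force: [-0.2, -8.2, 9.1]
opening: 0.499
t 5.17 pos [ 0.5189 -0.0075  0.2421] open 0.499 F [-0.2  -8.21  9.08] yaw -79.74
shift mm (tool) [10.6  4.8  5.7] rotvec deg [-0.24 -0.4   0.26]
```

View pics/w5b.png

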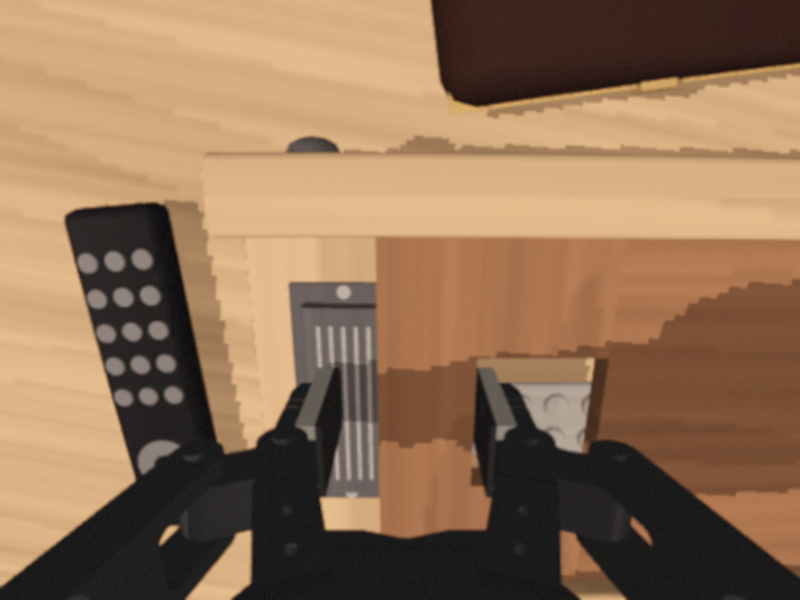

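The lid's edge (376 px) has begun to cover the bar, the finger is still on the bar, and the gap to the edge stays open. I'll continue the push.

```bash
python3 -m jog '[{"grip":0.5,"x":-3,"y":0,"z":0,"rx":0,"ry":0,"rz":0},{"grip":0.5,"x":-3,"y":0,"z":0,"rx":0,"ry":0,"rz":0},{"grip":0.5,"x":0,"y":0,"z":0,"rx":0,"ry":0,"rz":0}]'
python3 - <<'E'
from go import *
go([0.5161,-0.0188,0.2365],-80)
c=save("wrist","pics/w6.png");cv2.imwrite("pics/w6b.png",cv2.resize(c["frame"][:,:,::-1],(800,600)))
E
```

```text
time: 5.47
eef_pos: [0.5178, -0.0015, 0.2421]
tcp_rot: [0.767, -0.641, 0.004, 0.0]
contact_force: [0.7, -6.6, 8.5]
opening: 0.498
t 5.47 pos [ 0.5178 -0.0015  0.2421] open 0.498 F [ 0.73 -6.57  8.54] yaw -79.75
shift mm (tool) [16.7  4.8  5.6] rotvec deg [-0.24 -0.37  0.25]
```

View pics/w6b.png

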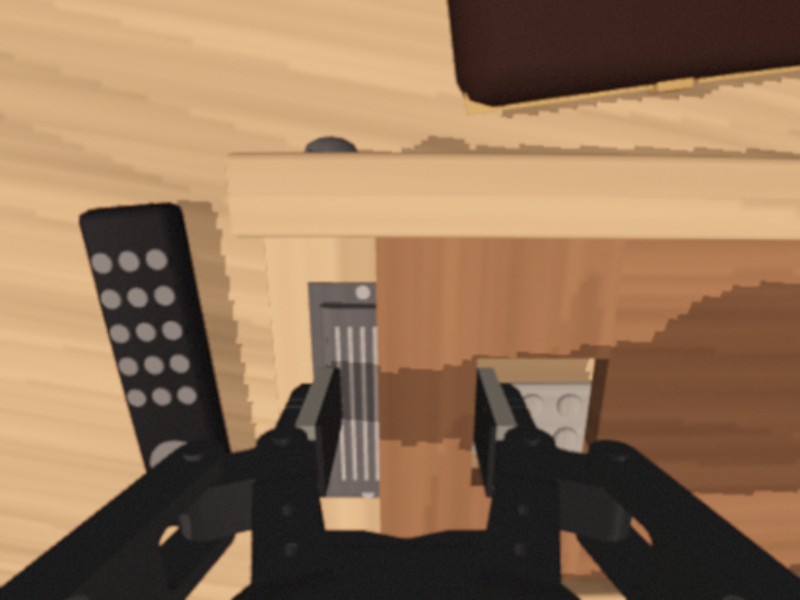

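Lid and hand now move together, and the bar is about two-thirds covered. I'll push on.

```bash
python3 -m jog '[{"grip":0.5,"x":-4,"y":0,"z":0,"rx":0,"ry":0,"rz":0},{"grip":0.5,"x":-4,"y":0,"z":0,"rx":0,"ry":0,"rz":0},{"grip":0.5,"x":-4,"y":0,"z":0,"rx":0,"ry":0,"rz":0},{"grip":0.5,"x":-4,"y":0,"z":0,"rx":0,"ry":0,"rz":0},{"grip":0.5,"x":-4,"y":0,"z":0,"rx":0,"ry":0,"rz":0},{"grip":0.5,"x":-4,"y":0,"z":0,"rx":0,"ry":0,"rz":0}]'; python3 -m jog '[{"grip":0.5,"x":-6,"y":0,"z":0,"rx":0,"ry":0,"rz":0},{"grip":0.5,"x":-6,"y":0,"z":0,"rx":0,"ry":0,"rz":0},{"grip":0.5,"x":-6,"y":0,"z":0,"rx":0,"ry":0,"rz":0},{"grip":0.5,"x":-6,"y":0,"z":0,"rx":0,"ry":0,"rz":0}]'
python3 - <<'E'
from go import *
go([0.5161,-0.0188,0.2365],-80)
c=save("wrist","pics/w7.png");cv2.imwrite("pics/w7b.png",cv2.resize(c["frame"][:,:,::-1],(800,600)))
E
```

```text
time: 6.02
eef_pos: [0.5135, 0.0218, 0.2414]
tcp_rot: [0.768, -0.64, 0.005, 0.001]
contact_force: [2.8, -19.3, 2.1]
opening: 0.5
time: 6.35
eef_pos: [0.5096, 0.0457, 0.242]
tcp_rot: [0.768, -0.641, 0.004, 0.0]
contact_force: [1.3, -8.2, 7.9]
opening: 0.501
t 6.35 pos [0.5096 0.0457 0.242 ] open 0.501 F [ 1.33 -8.23  7.87] yaw -79.73
shift mm (tool) [64.6  5.1  5.9] rotvec deg [-0.28 -0.41  0.27]
```

View pics/w7b.png

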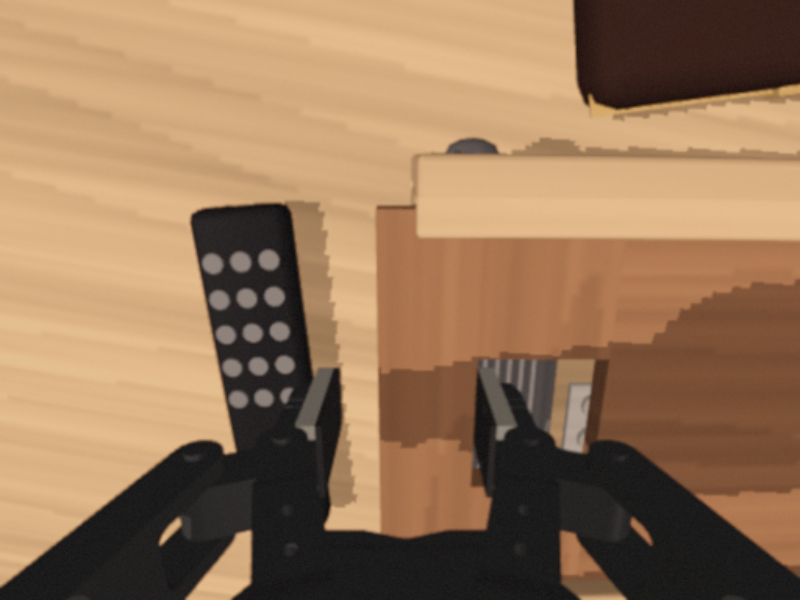

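The lid is about 60 mm out. The hole finger is now riding over the bar, hence the 8 N, so I'll lift 3 mm (still well inside the hole wall) and push on.

```bash
python3 -m jog '[{"grip":0.5,"x":-2,"y":0,"z":-3,"rx":0,"ry":0,"rz":0},{"grip":0.5,"x":-7,"y":0,"z":0,"rx":0,"ry":0,"rz":0},{"grip":0.5,"x":-7,"y":0,"z":0,"rx":0,"ry":0,"rz":0},{"grip":0.5,"x":-7,"y":0,"z":0,"rx":0,"ry":0,"rz":0},{"grip":0.5,"x":-7,"y":0,"z":0,"rx":0,"ry":0,"rz":0},{"grip":0.5,"x":-7,"y":0,"z":0,"rx":0,"ry":0,"rz":0},{"grip":0.5,"x":-7,"y":0,"z":0,"rx":0,"ry":0,"rz":0}]'; python3 -m jog '[{"grip":0.5,"x":-3,"y":0,"z":0,"rx":0,"ry":0,"rz":0},{"grip":0.5,"x":-3,"y":0,"z":0,"rx":0,"ry":0,"rz":0},{"grip":0.5,"x":0,"y":0,"z":0,"rx":0,"ry":0,"rz":0}]'
python3 - <<'E'
from go import *
go([0.5161,-0.0188,0.2365],-80)
c=save("wrist","pics/w8.png");cv2.imwrite("pics/w8b.png",cv2.resize(c["frame"][:,:,::-1],(800,600)))
E
```

```text
time: 6.98
eef_pos: [0.5013, 0.0895, 0.244]
tcp_rot: [0.768, -0.641, 0.003, 0.0]
contact_force: [2.1, -6.5, 5.1]
opening: 0.499
time: 7.23
eef_pos: [0.5, 0.0958, 0.2438]
tcp_rot: [0.768, -0.641, 0.003, 0.0]
contact_force: [1.9, -4.8, 3.0]
opening: 0.497
t 7.23 pos [0.5    0.0958 0.2438] open 0.497 F [ 1.93 -4.84  2.99] yaw -79.72
shift mm (tool) [115.6   4.7   7.8] rotvec deg [-0.2  -0.26  0.28]
```

View pics/w8b.png

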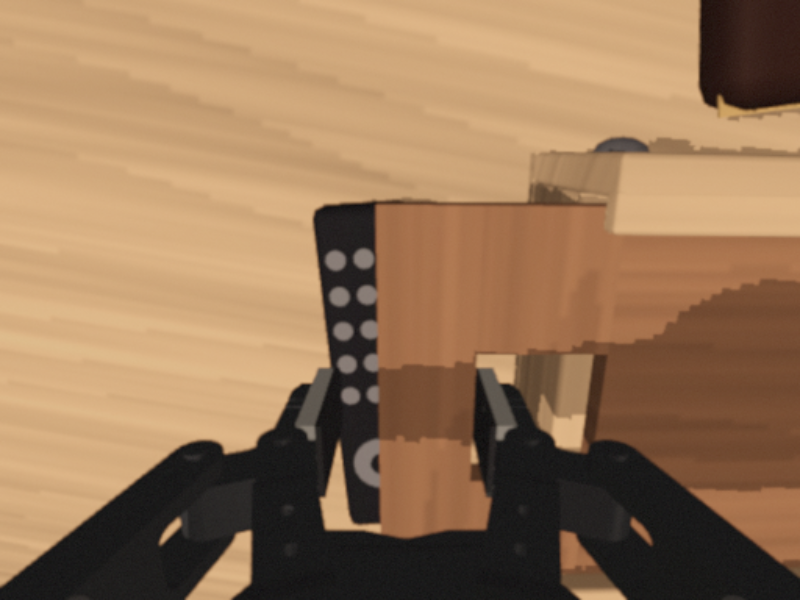

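```bash
python3 -m jog '[{"grip":0.5,"x":-2,"y":0,"z":0,"rx":0,"ry":0,"rz":0},{"grip":0.5,"x":-2,"y":0,"z":0,"rx":0,"ry":0,"rz":0},{"grip":0.5,"x":0,"y":0,"z":0,"rx":0,"ry":0,"rz":0}]'; python3 -m jog '[{"grip":0.5,"x":-2,"y":0,"z":0,"rx":0,"ry":0,"rz":0},{"grip":0.5,"x":0,"y":0,"z":0,"rx":0,"ry":0,"rz":0},{"grip":0.5,"x":0,"y":0,"z":0,"rx":0,"ry":0,"rz":0}]';
```

```text
time: 7.53
eef_pos: [0.4993, 0.0994, 0.2436]
tcp_rot: [0.768, -0.641, 0.003, 0.0]
contact_force: [2.4, -5.1, 4.4]
opening: 0.5
time: 7.78
eef_pos: [0.499, 0.1013, 0.2436]
tcp_rot: [0.767, -0.641, 0.003, 0.0]
contact_force: [1.8, -6.1, 3.2]
opening: 0.501
```

```bash
python3 -m jog '[{"grip":0.5,"x":-2,"y":0,"z":0,"rx":0,"ry":0,"rz":0},{"grip":0.5,"x":0,"y":0,"z":0,"rx":0,"ry":0,"rz":0},{"grip":0.5,"x":0,"y":0,"z":0,"rx":0,"ry":0,"rz":0}]'; python3 -m jog '[{"grip":0.5,"x":-1.5,"y":0,"z":0,"rx":0,"ry":0,"rz":0},{"grip":0.5,"x":0,"y":0,"z":0,"rx":0,"ry":0,"rz":0},{"grip":0.5,"x":0,"y":0,"z":0,"rx":0,"ry":0,"rz":0}]';
```

```text
time: 8.03
eef_pos: [0.4986, 0.1033, 0.2436]
tcp_rot: [0.767, -0.641, 0.003, 0.0]
contact_force: [2.3, -6.0, 4.3]
opening: 0.502
time: 8.28
eef_pos: [0.4983, 0.1047, 0.2436]
tcp_rot: [0.768, -0.641, 0.003, 0.0]
contact_force: [2.4, -6.7, 4.1]
opening: 0.502
```

```bash
python3 -m jog '[{"grip":0.5,"x":-1.5,"y":0,"z":0,"rx":0,"ry":0,"rz":0},{"grip":0.5,"x":0,"y":0,"z":0,"rx":0,"ry":0,"rz":0},{"grip":0.5,"x":0,"y":0,"z":0,"rx":0,"ry":0,"rz":0}]'; python3 -m jog '[{"grip":0.5,"x":-1.5,"y":0,"z":0,"rx":0,"ry":0,"rz":0},{"grip":0.5,"x":0,"y":0,"z":0,"rx":0,"ry":0,"rz":0},{"grip":0.5,"x":0,"y":0,"z":0,"rx":0,"ry":0,"rz":0}]'
```

```text
time: 8.53
eef_pos: [0.4982, 0.1057, 0.2436]
tcp_rot: [0.768, -0.641, 0.004, 0.001]
contact_force: [3.3, -8.5, 3.6]
opening: 0.5
time: 8.78
eef_pos: [0.4981, 0.1063, 0.2435]
tcp_rot: [0.768, -0.64, 0.005, 0.002]
contact_force: [2.8, -14.8, 2.2]
opening: 0.5
```

```bash
python3 -m jog '[{"grip":0.5,"x":-2,"y":0,"z":0,"rx":0,"ry":0,"rz":0},{"grip":0.5,"x":0,"y":0,"z":0,"rx":0,"ry":0,"rz":0},{"grip":0.5,"x":0,"y":0,"z":0,"rx":0,"ry":0,"rz":0}]'
```

```text
time: 9.03
eef_pos: [0.498, 0.1071, 0.2435]
tcp_rot: [0.768, -0.64, 0.006, 0.004]
contact_force: [4.3, -20.3, 2.2]
opening: 0.503
```

The lid is against its stop: 20 N with almost no motion. Next I'll back the finger off the wall and lift straight up.

```bash
python3 -m jog '[{"grip":0.5,"x":4,"y":0,"z":0,"rx":0,"ry":0,"rz":0},{"grip":0.5,"x":3.5,"y":0,"z":0,"rx":0,"ry":0,"rz":0},{"grip":0.5,"x":0,"y":0,"z":0,"rx":0,"ry":0,"rz":0},{"grip":0.5,"x":0,"y":0,"z":0,"rx":0,"ry":0,"rz":0}]'
python3 - <<'E'
from go import *
go([0.5161,-0.0188,0.2365],-80)
c=save("wrist","pics/w9.png");cv2.imwrite("pics/w9b.png",cv2.resize(c["frame"][:,:,::-1],(800,600)))
E
```

```text
time: 9.37
eef_pos: [0.4972, 0.1034, 0.2419]
tcp_rot: [0.767, -0.642, -0.001, 0.001]
contact_force: [0.5, 0.5, 0.1]
opening: 0.501
t 9.37 pos [0.4972 0.1034 0.2419] open 0.501 F [0.52 0.52 0.05] yaw -79.84
shift mm (tool) [123.7   3.    5.3] rotvec deg [0.13 0.04 0.16]
```

View pics/w9b.png

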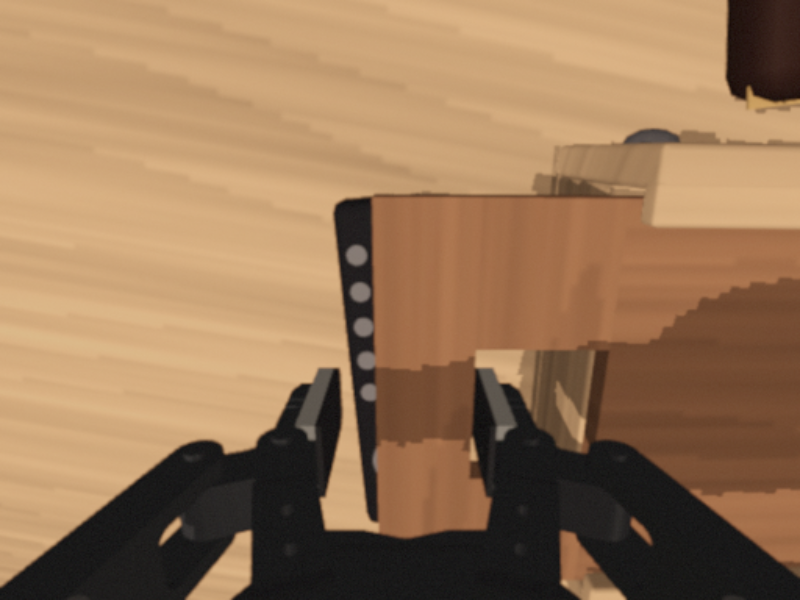

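Contact forces are now about zero. One more small back-off, then lift clear.

```bash
python3 -m jog '[{"grip":0.5,"x":3,"y":0,"z":0,"rx":0,"ry":0,"rz":0},{"grip":0.5,"x":0,"y":0,"z":-4,"rx":0,"ry":0,"rz":0},{"grip":0.5,"x":0,"y":0,"z":-10,"rx":0,"ry":0,"rz":0},{"grip":0.5,"x":0,"y":0,"z":-20,"rx":0,"ry":0,"rz":0},{"grip":0.5,"x":0,"y":0,"z":-25,"rx":0,"ry":0,"rz":0},{"grip":0.5,"x":0,"y":0,"z":-25,"rx":0,"ry":0,"rz":0},{"grip":0.5,"x":0,"y":0,"z":-25,"rx":0,"ry":0,"rz":0},{"grip":0.5,"x":0,"y":0,"z":-25,"rx":0,"ry":0,"rz":0}]'; python3 -m jog '[{"grip":0.5,"x":0,"y":20,"z":-20,"rx":0,"ry":0,"rz":0},{"grip":0.5,"x":0,"y":0,"z":0,"rx":0,"ry":0,"rz":0},{"grip":0.5,"x":0,"y":0,"z":0,"rx":0,"ry":0,"rz":0},{"grip":0.5,"x":0,"y":0,"z":0,"rx":0,"ry":0,"rz":0}]'
python3 - <<'E'
from go import *
go([0.5161,-0.0188,0.2365],-80)
for n in ("wrist","top","scene"):
  c=save(n,f"pics/{n}9.png");cv2.imwrite(f"pics/{n}9b.png",cv2.resize(c["frame"][:,:,::-1],(800,600)))
  if n=="wrist":
    from fitw import w
    p=[.514,-.007,1.7465]
    for X in ((120,-61,82),(90,-23,82),(90,23,82),(50,-23,82)): print(X,(1.5625*(proj(c,w(p,np.array(X)/1000))+.2)).round(0))
E
```

```text
time: 10.08
eef_pos: [0.4981, 0.1006, 0.3791]
tcp_rot: [0.767, -0.642, 0.0, -0.0]
contact_force: [0.4, -0.2, -0.9]
opening: 0.503
time: 10.42
eef_pos: [0.4785, 0.097, 0.3965]
tcp_rot: [0.767, -0.642, -0.0, -0.0]
contact_force: [0.1, -0.4, 0.6]
opening: 0.504
t 10.42 pos [0.4785 0.097  0.3965] open 0.504 F [ 0.14 -0.43  0.63] yaw -79.83
shift mm (tool) [120.6 -16.6 160. ] rotvec deg [0.01 0.01 0.17]
(120, -61, 82) [385. 150.]
(90, -23, 82) [436. 216.]
(90, 23, 82) [434. 290.]
(50, -23, 82) [503. 217.]
```

View pics/wrist9b.png

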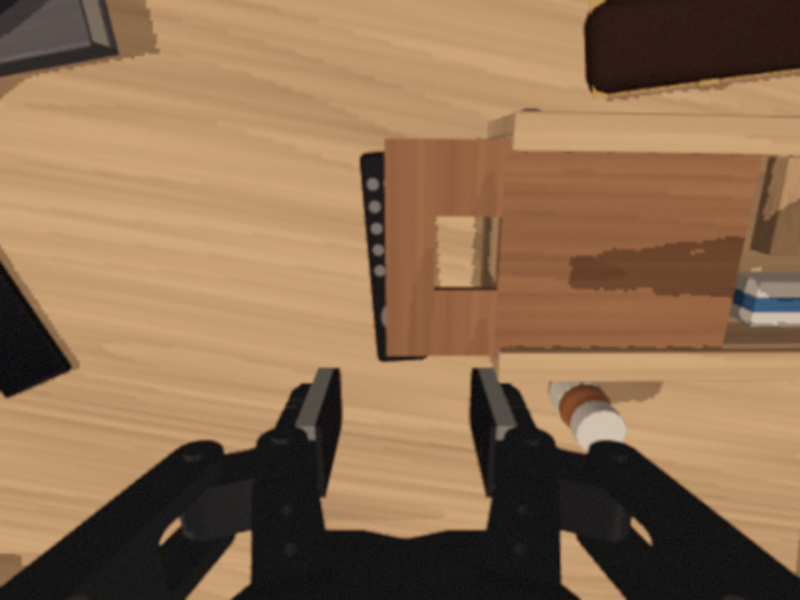

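View pics/scene9b.png

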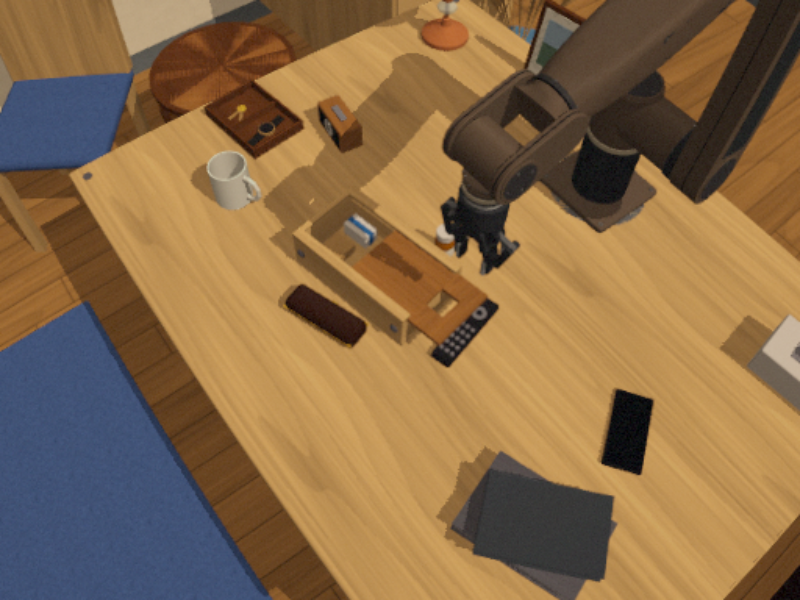

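The lid's front edge sits at 385 px and its hole wall at 435 px, where I predicted 385 and 436 for 120 mm open. The box and the other objects have not visibly moved.

```bash
python3 -c "
from plant import *
print(get_state()['dq'].round(4)); print(sign_off())"
```

```text
[ 0.0004  0.0017 -0.0042  0.0007  0.0024  0.001 ]
the job is handed in; nothing more can be done
None
```

The medicine box is open with the lid against its stop, and I handed the job in at about 10.5 s on the robot's clock.

**What I did:** I set the fingers about 42 mm apart and pressed the spring bar down to its stop with the front fingertip (about 11 N). With the bar held, I pushed the front wall of the lid's hole with the other finger. I stopped when the force reached 20 N with almost no further motion, then backed off the wall and lifted clear. The front finger never closed on the lid.

**Last checks:**
- **Lid:** in the final wrist picture its front edge and hole wall are within about 1 pixel of where they should be at 120 mm open.
- **Hand:** it is well above the box, at rest, with contact force about zero.
- **Other things:** the box, remote, glasses case, bottle, phone, books, mug and clock look unmoved in the scene view. I judged that by eye and did not measure it.

**What went less smoothly:**
- **Side force:** it reached about 19 N once mid-push. Most likely the hole finger caught the edge of the bar as it rode over it. I lifted 3 mm and the push went on smoothly.
- **Jog rows:** the first two jog calls were refused because each row needs every key. Nothing moved on those.

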